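Clamp a relay board in the board holder

TASK

Clamp the small relay board in the board holder for rework. Lift it off the carton it is perched on, lay it flat, square and centred on the two ledges between the holder's jaws, its short ends facing the jaws, then turn the ball knob clockwise until the sliding jaw nips the board snugly against the end jaw: firm enough that it cannot shift (about 20 N), never so hard that the board bows (45 N). Let go and leave it clamped.

Things in the scene. Friction and masses are not known exactly. Their poses are not given: they have to be found in the camera images.
- board: The small relay board (a 92 mm one lying near is not meant): 42 x 70 mm (x by y), 2 mm thick, with relay, capacitor and terminals to 35 mm; 28 to 53 g. Origin: centre of the outline, 3 mm BELOW the slab's underside (slab z 3 to 5 mm); z up, y along the length. Its parts stay 3 mm clear of the long edges, 7 mm of the short ends
- carton: The small loose carton, 30 x 55 x 22 mm (x by y by z), 0.2 kg, on which the board is perched, length roughly along length, so that the board's long edges overhang it by about 6 mm on each side. Origin: centre of its underside
- holder: Board holder, standing fast: base plate 84 x 184 mm (x by y), top at z 11 mm; two 8 mm guide rods along y at x +-16 mm, tops at z 24 mm. Origin: centre of its underside; y runs from the knob end to the end jaw. The end jaw mirrors the sliding jaw (ledge 26 mm long), locked with its face anywhere at y 63 to 69 mm (not measured). The board lies along y, either way round
- jaw: Dark steel sliding jaw, 50 mm wide. Origin: at bench height below its gripping face (to the holder's +y). Its ledge (30 mm wide, top z 30 mm) runs 32 mm out from the face; above, a lip (z 34 to 38 mm) overhangs the face by 2.5 mm. Starts 79 to 90 mm from the end jaw; a rack closes it by 8 mm per radian of knob. With the board against both faces the load rises about 20 N per mm (cushioned end jaw)
- knob_center (a point): Centre of the slippery 40 mm ball knob (friction 0.4), 66 mm above the bench on a thin upright stem; the 44 mm square housing below reaches 42 mm. CLOCKWISE from above closes the jaw; it stays where it is left. Steady drag 0.28 N m; each newton of clamping adds 0.008 N m (20 N: 0.16 more). Let go, it holds up to 35 to 40 N. Grip its equator, 40 N or more, or it slips

How it is judged (in metres and radians):
At the end, for the whole second after the job is handed in: The relay board lies flat on both ledges (within 0.06 rad), square to the holder (0.06 rad), within 8 mm of its middle line, nipped between the jaws with more than 8 N, at rest. The sliding jaw never pressed it with more than 45 N (contact force between jaw and board above 8 N and angle between board's own z axis and vertical below 0.06 rad and angle between the y axis of board and the y axis of holder, either way round below 0.06 rad and z of board in the frame of holder between 0.0255 and 0.03 m and x of board in the frame of holder between -0.008 and 0.008 m and linear speed of board below 0.01 m/s); the robot touches nothing.
It fails at once if the sliding jaw presses the board with more than 45 N (contact force between jaw and board above 45 N).
It also fails if it takes over 61 s, if anything falls off the work surface, if the arm or the gripper's body presses on something with over 40 N, if the wrist force passes 120 N, or if a joint passes its speed limit or range.

ROBOT

A 7-joint arm with a two-finger parallel gripper is mounted at the origin on a cart in front of the work surface, level with it; the furniture and walls round the work are solid. World frame = base frame: x ahead of the robot, y to its left, z up, the work surface at z = 0. Lengths are in mm, angles in rad, forces in N, time in s.
With the tool pointing down it reaches from about 400 to 875 mm from the base axis. Payload 4.4 kg.
Tool frame: the origin (TCP) lies midway between the tips of the shut fingers; the grasp point (between the pads) lies ctrl.grip_depth behind it (ctrl.grip_depth is the distance from the TCP to the grasp point, in mm); z points along the fingers, y is the line along which they close (so a half turn about z gives the same grasp; the last joint's range is limited). The gripper opens to 85 mm and grips with 20 to 120 N. Pads are 22 mm wide; open, the fingers measure 114 mm over their backs; the gripper's body (76 mm by 85 mm) begins 54 mm behind the grasp point. The pads swing forward as they close: fully open they stand 13 mm farther back than shut.
Start: joints at [-1.176, 0.628, 0.038, 1.517, -0.027, 0.996, -0.02], TCP at [289.012, 582.228, 231.313] pointing down, gripper open.
Joint ranges: [-3.06, 3.06], [-0.37, 2.12], [-1.25, 1.32], [0.18, 2.47], [-1.1, 4.24], [0.23, 1.98], [-2.94, 2.94]. Speed limits (rad/s): [2.57, 2.57, 3.14, 3.14, 3.14, 3.14, 3.14].

INTERFACE

Orientations are given as [roll, pitch, yaw] about the fixed x, y, z axes, in that order (R = Rz(yaw) Ry(pitch) Rx(roll)).
In Python, from cell import ctrl gives the robot as it stands.
- The arm moves only by the tool carry_out, never from a script. Its argument "deltas" is one flat list of numbers, 7 for each row, row after row: the turn, a rotation vector about the tool's x, y, z in degrees, then the shift along the tool's x, y, z in m, then the closure, from -1 (fully open) to 1 (shut). In form: [wx, wy, wz, dx, dy, dz, claw, wx, wy, wz, dx, dy, dz, claw, ...]. A call has 1 to 12 rows; each row shifts and turns the commanded pose from where the row before left it, along the tool's axes as they then stand; what a row does not reach is not made up. A row lasts 1/8 s, in which the tool goes at most 62.5 mm and 10.7 degrees, less where a joint would pass 70% of its speed; a pose out of reach is approached as far as the arm can. A call with a gripper value outside its range is refused whole. The fingers move at their own pace and stop on an object; the grip force is fixed at half the most. Time passes only in rows, so rows that do not move let the fingers close. It gives the time, the measured TCP pose, the force, the opening and the grip force at its end, in the units of the state.
- ctrl.read_state(): the state, without advancing time (a new reading comes with each control period).
- ctrl.get_image(name): name is "side" or "top" or "wrist"; returns the picture (400x640x3 uint8, red, green, blue); there is no depth.
- ctrl.calibration(name): a dict with "mtx" (3x3 intrinsics, pixels), "distortion" ([k1, k2, p1, p2, k3] as OpenCV has them; the pictures are not rectified), "R" (3x3) and "t" (3): a world point X has camera coordinates R X + t. Camera axes: x right, y down, z forward; pixel columns grow to the right and rows downward; lengths in mm; the calibration is good to about 2 mm. A picture is of the moment at which its call begins: read the wrist's pose just before it. calibration takes no time and is no camera call; for the wrist camera it gives the pose at the moment of the call.
- ctrl.finish_job(): hands the job in; it is judged then, once.
The state is a dict: "clock": time; "qpos": joint angles; "qd": joint speeds; "tau": joint torques, N m; "eef_pos": TCP position; "tool_rot": TCP orientation; "force": force on the tool from outside, world axes, zero at the start; "torque": the same for the moment, N m; "width": finger opening in mm; "gripper_force": force on a finger pad.
Only numpy, scipy, OpenCV 4.12 (cv2) and the standard library are available. Lean on these libraries where they do the work, as an engineer would, in place of code of your own. Each camera call takes 0.05 s, during which the arm holds its last target. There are 200 camera calls.

## Working session

There is one attempt and no reset: what is moved stays moved. The work goes in short steps, Python scripts to look and compute and a tool call to move; the robot and the scene stay as the last step left them, time stands still between calls to the robot, and variables do not carry over. Pictures are saved under pics/ and viewed, at most 10 in all, crops included, and the job is handed in when it is done.

Besides the shell and the picture viewer there is one more tool, called after "Call:" as name(argument=value, ...) on one line, values as JSON. carry_out: Moves the arm, as the interface text tells. Its arguments: {"type":"object","properties":{"deltas":{"type":"array"}},"required":["deltas"]}

```bash
mkdir -p pics; ls; python3 - <<'E'
from cell import ctrl
import cv2
s=ctrl.read_state();print(s, ctrl.grip_depth)
for n in("side","top"):
    cv2.imwrite(f"pics/{n}0.png",ctrl.get_image(n)[:,:,::-1])
    c=ctrl.calibration(n);print(n,c)
E
```

```text
pics
{'clock': 0.0, 'qpos': array([-1.17579069,  0.62933426,  0.03844922,  1.51839224, -0.02702629,
        0.99628839, -0.01997164]), 'qd': array([ 0.00021057,  0.00019463, -0.00069343,  0.00046047,  0.00162185,
       -0.00057548, -0.00087991]), 'tau': array([ 5.23369526e-04, -5.63405013e+01,  1.22627288e+00, -1.93440968e+01,
        1.09418141e-02,  1.02639286e-02,  1.74796446e-05]), 'eef_pos': array([288.72483076, 581.64755984, 230.38915606]), 'tool_rot': array([-3.13968842e+00,  7.19282416e-06,  2.68079466e+00]), 'force': array([0.05787433, 0.96251873, 0.45456125]), 'torque': array([-0.0104326 , -0.07888723, -0.04881781]), 'gripper_force': 0.0, 'width': 85.64091313040156} 18.700000000000003
side {'mtx': array([[504.68100236,   0.        , 317.73377718],
       [  0.        , 504.68100236, 199.07494172],
       [  0.        ,   0.        ,   1.        ]]), 'distortion': array([-0.0056369,  0.       ,  0.       ,  0.       ,  0.       ]), 'R': array([[-0.85754867, -0.51409294, -0.01785296],
       [-0.26221476,  0.46672719, -0.84463551],
       [ 0.44255361, -0.71963475, -0.53504404]]), 't': array([420.27177622, 232.6118703 , 654.66093482])}
top {'mtx': array([[447.42004276,   0.        , 322.05138005],
       [  0.        , 447.42004276, 205.26163965],
       [  0.        ,   0.        ,   1.        ]]), 'distortion': array([-0.00757374,  0.        ,  0.        ,  0.        ,  0.        ]), 'R': array([[-0.0848746 , -0.99638973, -0.00195185],
       [-0.9729036 ,  0.08329651, -0.21568561],
       [ 0.21506951, -0.01640727, -0.97646091]]), 't': array([ -2.86687558, 516.25066816, 814.03573451])}
```

View pics/side0.png

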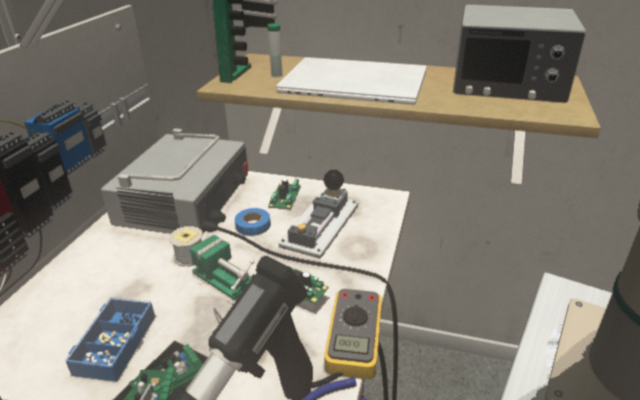

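View pics/top0.png

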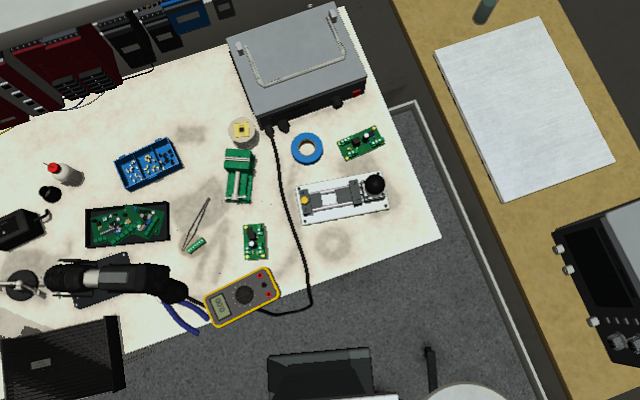

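The side view shows the holder at about (320,225) with its knob at (333,180), and one board at (285,193). The top view shows the holder at (343,200) with its knob at (374,186), a larger board at (360,142) and a smaller one at (256,240). Next I'll zoom in on these.

```bash
cat > h.py <<'E'
from cell import ctrl
import cv2,numpy as np
def proj(n,X,c=None):
    c=c or ctrl.calibration(n);return cv2.projectPoints(np.array(X,float).reshape(-1,3),cv2.Rodrigues(c['R'])[0],c['t'],c['mtx'],c['distortion'])[0].reshape(-1,2)
def ray(n,px,z,c=None):
    "intersect pixels with the plane at height z (scalar or list)"
    c=c or ctrl.calibration(n);px=np.array(px,float).reshape(-1,1,2)
    u=cv2.undistortPoints(px,c['mtx'],c['distortion']).reshape(-1,2)
    d=np.c_[u,np.ones(len(u))]@c['R'];o=-c['R'].T@c['t']
    return o+d*((np.asarray(z)-o[2])/d[:,2])[:,None]
E
python3 - <<'E'
from h import *
print(ray("top",[[343,200],[256,240],[360,142]],20),ray("top",[374,186],66))
print(proj("top",[[0,0,0],ctrl.read_state()['eef_pos']]))
im=cv2.imread("pics/top0.png")
a=cv2.resize(im[120:240,280:400],(600,600),interpolation=2)
b=cv2.resize(im[205:275,225:290],(200,215),interpolation=2)
side=cv2.imread("pics/side0.png")
c=cv2.resize(side[255:315,285:335],(200,240),interpolation=2)
o=np.zeros((600,800,3),np.uint8);o[:,:600]=a;o[:215,600:]=b;o[220:460,600:]=c
cv2.imwrite("pics/z1.png",o)
E
```

```text
[[ 529.42170149  -90.76922589   20.        ]
 [ 462.65274933   89.94133448   20.        ]
 [ 650.52888279 -138.08020463   20.        ]] [[ 541.56045167 -150.35735586   66.        ]]
[[320.48045363 488.14514556]
 [-98.2686945  367.22677826]]
```

View pics/z1.png

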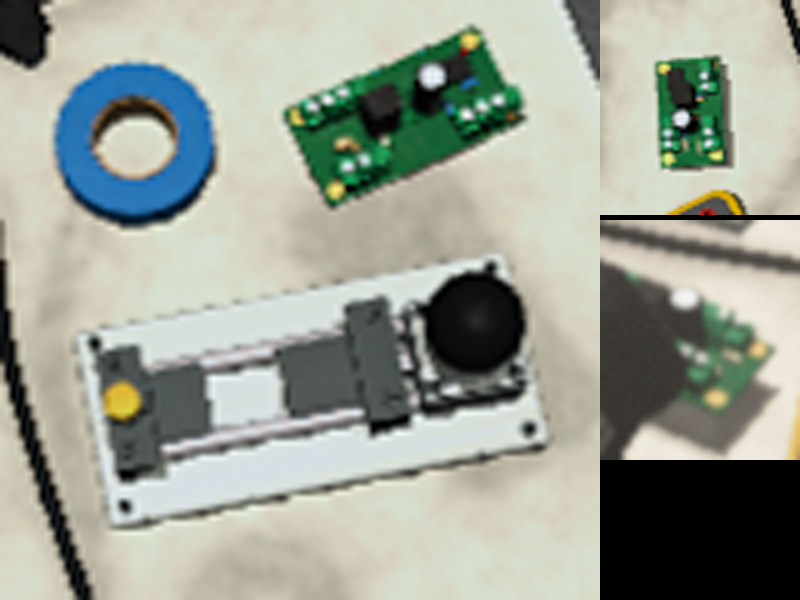

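The top view resolves the holder clearly. In the 5x crop, the end jaw is at upper-left (130,410), the sliding jaw at (380,365), the knob at (475,322) and the large board at (400,115). The small board on its carton is in the inset. I'll check the tall obstacles and plan the transit.

```bash
cat >> h.py <<'E'
from scipy.spatial.transform import Rotation as Ro
def rows(target,yaw,n,frm=None,fyaw=None):
    "n equal rows from current (measured) pose to target with vertical tool"
    s=ctrl.read_state();p=s['eef_pos'] if frm is None else np.array(frm,float)
    R0=Ro.from_euler('xyz',s['tool_rot']) if fyaw is None else Ro.from_euler('xyz',[np.pi,0,fyaw])
    R1=Ro.from_euler('xyz',[np.pi,0,yaw])
    w=(R0.inv()*R1).as_rotvec(); d=(np.array(target)-p)/n
    out=[]
    for i in range(n):
        Ri=R0*Ro.from_rotvec(w*i/n)
        # turn then shift ambiguity is negligible only for small turns: use mid orientation
        out.append(np.r_[np.degrees(w/n),Ri.inv().apply(d)/1000])
    return np.array(out)
E
python3 - <<'E'
from h import *
from scipy.optimize import least_squares
for a,b in(((180,290),(280,268)),((55,272),(200,385)),((374,186),(333,180))):
    r=least_squares(lambda X:np.r_[proj("top",X)[0]-a,proj("side",X)[0]-b],[400,200,50]);print(r.x,r.cost)
c=ctrl.calibration("wrist");s=ctrl.read_state()
R=Ro.from_euler('xyz',s['tool_rot']).as_matrix()
print("cam in tool",R.T@(-c['R'].T@c['t']-s['eef_pos']),"axes",R.T@c['R'].T,c['mtx'][0,0])
np.set_printoptions(precision=4,suppress=True)
print(rows([440,-90,300],1.78,14))
E
```

```text
[395.01593534 210.01500997 169.86757074] 240.7880659704861
[390.44637985 385.24556127 169.27546993] 187.51897047629228
[ 542.66988926 -149.66079215   67.13581797] 0.5708710010467283
cam in tool [  78.05056055   -0.6256879  -142.7736777 ] axes [[-9.80243403e-04 -9.52498432e-01 -3.04541913e-01]
 [ 9.99999515e-01 -9.62886052e-04 -2.07181576e-04]
 [-9.58990339e-05 -3.04541968e-01  9.52498914e-01]] 295.485114196015
[[-0.0067  0.0032  3.6864 -0.031  -0.0382 -0.0049]
 [-0.0067  0.0032  3.6864 -0.0334 -0.0361 -0.0049]
 [-0.0067  0.0032  3.6864 -0.0357 -0.0339 -0.0049]
 [-0.0067  0.0032  3.6864 -0.0378 -0.0315 -0.0049]
 [-0.0067  0.0032  3.6864 -0.0397 -0.029  -0.0049]
 [-0.0067  0.0032  3.6864 -0.0415 -0.0264 -0.0049]
 [-0.0067  0.0032  3.6864 -0.0431 -0.0237 -0.0049]
 [-0.0067  0.0032  3.6864 -0.0445 -0.0209 -0.0049]
 [-0.0067  0.0032  3.6864 -0.0458 -0.018  -0.0049]
 [-0.0067  0.0032  3.6864 -0.0468 -0.015  -0.0049]
 [-0.0067  0.0032  3.6864 -0.0477 -0.0119 -0.005 ]
 [-0.0067  0.0032  3.6864 -0.0484 -0.0088 -0.005 ]
 [-0.0067  0.0032  3.6864 -0.0488 -0.0057 -0.005 ]
 [-0.0067  0.0032  3.6864 -0.0491 -0.0026 -0.005 ]]
```

```bash
python3 - <<'E'
from h import *
np.set_printoptions(precision=4,suppress=True)
for h in(250,350,450): print(h,ray("top",[[395,0],[530,285]],h)[:,:2].tolist(),ray("side",[[200,98],[597,127]],h)[:,:2].tolist())
print(rows([288.7,581.6,365],2.68,3))
print(rows([500,-70,350],1.76,13,[288.7,581.6,365],2.68))
E
```

```text
250 [[811.7117408064025, -195.079290797292], [328.12753902619954, -333.1975106785844]] [[716.6140168321044, -4.570786588684314], [135.02254892113976, -190.03141192718067]]
350 [[737.8386614341537, -170.30438262835105], [327.9472629824517, -287.37493640242644]] [[524.3566304318294, 187.10851857809797], [133.92234553647015, 62.60499570082072]]
450 [[663.9655820619048, -145.5294744594101], [327.7669869387039, -241.55236212626858]] [[332.0992440315546, 378.78782374488026], [132.8221421518005, 315.2414033288223]]
[[-0.0333 -0.0003  0.0144  0.     -0.0001 -0.0448]
 [-0.0333 -0.0003  0.0144  0.     -0.0001 -0.0448]
 [-0.0333 -0.0003  0.0144  0.     -0.0001 -0.0448]]
[[-0.     -0.      4.0548 -0.0369 -0.0376  0.0012]
 [-0.     -0.      4.0548 -0.0394 -0.0349  0.0012]
 [-0.     -0.      4.0548 -0.0418 -0.0321  0.0012]
 [-0.     -0.      4.0548 -0.044  -0.029   0.0012]
 [-0.     -0.      4.0548 -0.0459 -0.0258  0.0012]
 [-0.     -0.      4.0548 -0.0476 -0.0225  0.0012]
 [-0.     -0.      4.0548 -0.0491 -0.0191  0.0012]
 [-0.     -0.      4.0548 -0.0503 -0.0156  0.0012]
 [-0.     -0.      4.0548 -0.0513 -0.012   0.0012]
 [-0.     -0.      4.0548 -0.052  -0.0083  0.0012]
 [-0.     -0.      4.0548 -0.0525 -0.0046  0.0012]
 [-0.     -0.      4.0548 -0.0527 -0.0009  0.0012]
 [-0.     -0.      4.0548 -0.0526  0.0028  0.0012]]
```

Call:
carry_out(deltas=[0,0,0,0,0,-0.045,-1,0,0,0,0,0,-0.045,-1,0,0,0,0,0,-0.045,-1,0,0,4.1,-0.037,-0.0375,0.001,-1,0,0,4.1,-0.0395,-0.035,0.001,-1,0,0,4.1,-0.042,-0.032,0.001,-1,0,0,4.1,-0.044,-0.029,0.001,-1,0,0,4.1,-0.046,-0.026,0.001,-1,0,0,4.1,-0.0475,-0.0225,0.001,-1,0,0,4.1,-0.049,-0.019,0.001,-1,0,0,4.1,-0.0505,-0.0155,0.001,-1,0,0,4.1,-0.0515,-0.012,0.001,-1])

```text
clock: 1.6
eef_pos: [434.8, 128.9, 357.2]
tool_rot: [-3.142, -0.0, 2.035]
force: [0.1, -0.2, -0.2]
width: 85.6
gripper_force: 0.0
```

```bash
python3 - <<'E'
from h import *
np.set_printoptions(precision=4,suppress=True)
s=ctrl.read_state();print(s['eef_pos'],s['tool_rot'],s['qpos'],s['clock'])
print(rows([515,-70,150],1.77,6))
E
```

```text
[434.8458 128.8737 357.1831] [-3.1416 -0.0002  2.0346] [-0.6294  0.2126  0.347   1.8529 -0.0812  1.0899  0.2118] 1.6
[[-0.0005 -0.0016  2.5269 -0.0356 -0.0029  0.0345]
 [-0.0005 -0.0016  2.5269 -0.0357 -0.0013  0.0345]
 [-0.0005 -0.0016  2.5269 -0.0357  0.0003  0.0345]
 [-0.0005 -0.0016  2.5269 -0.0357  0.0018  0.0345]
 [-0.0005 -0.0016  2.5269 -0.0356  0.0034  0.0345]
 [-0.0005 -0.0016  2.5269 -0.0354  0.005   0.0345]]
```

Call:
carry_out(deltas=[0,0,2.5,-0.0355,-0.003,0.0345,-1,0,0,2.5,-0.0355,-0.0015,0.0345,-1,0,0,2.5,-0.0355,0.0005,0.0345,-1,0,0,2.5,-0.0355,0.002,0.0345,-1,0,0,2.5,-0.0355,0.0035,0.0345,-1,0,0,2.5,-0.0355,0.005,0.0345,-1,0,0,0,0,0,0,-1,0,0,0,0,0,0,-1])

```text
clock: 2.6
eef_pos: [515.2, -66.8, 150.2]
tool_rot: [-3.141, -0.001, 1.775]
force: [-0.2, -1.1, 0.4]
width: 85.5
gripper_force: 0.0
```

```bash
python3 - <<'E'
from h import *
import pickle
np.set_printoptions(precision=4,suppress=True)
c=ctrl.calibration("wrist");im=ctrl.get_image("wrist")[:,:,::-1]
pickle.dump(c,open("c1.pkl","wb"));cv2.imwrite("pics/w1.png",im)
s=ctrl.read_state();print(s['eef_pos'],s['tool_rot'],s['qpos'],s['clock'])
E
```

```text
[515.5174 -66.2574 150.7586] [ 3.1411 -0.0008  1.7764] [-0.1592  0.5826  0.3485  1.967  -0.3195  0.6446  0.5995] 2.65
```

View pics/w1.png

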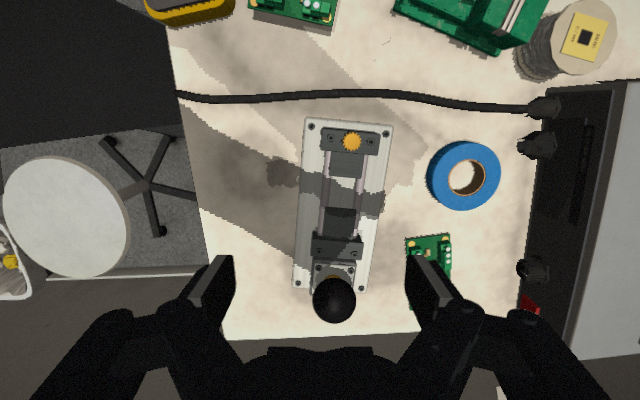

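The wrist view shows the holder upright. The plate corners are near (306,117), (394,126) and (292,288), the end jaw is at (350,140), the sliding jaw at (336,245) and the knob at (334,299). I'll enlarge it to read the edges.

```bash
python3 - <<'E'
from h import *
im=cv2.imread("pics/w1.png")
a=cv2.resize(im[110:260,285:405],(480,600),interpolation=cv2.INTER_CUBIC)
b=cv2.resize(im[240:325,285:385],(320,272),interpolation=cv2.INTER_CUBIC)
o=np.zeros((600,800,3),np.uint8);o[:,:480]=a;o[:272,480:]=b
o=np.clip(o*1.6,0,255).astype(np.uint8)
for i in range(0,600,40):cv2.line(o,(0,i),(6,i),(0,0,255),1)
for i in range(0,480,40):cv2.line(o,(i,0),(i,6),(0,0,255),1)
cv2.imwrite("pics/z2.png",o)
E
```

```text
(no output)
```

View pics/z2.png

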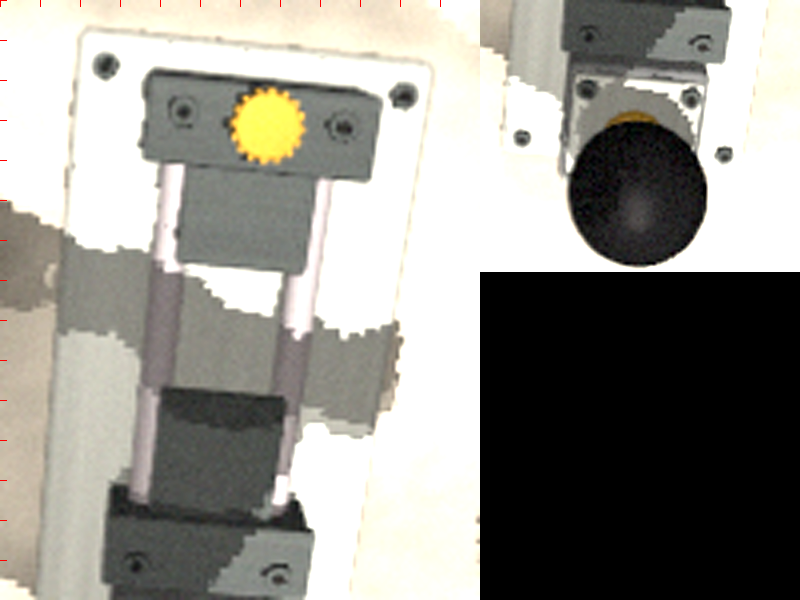

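```bash
python3 - <<'E'
from h import *
import pickle
np.set_printoptions(precision=2,suppress=True)
c=pickle.load(open("c1.pkl","rb"))
P={'L':([(80,60),(42,540)],11),'R':([(428,100),(355,550)],11),'T':([(100,31),(420,61)],11),
'endlip':([(146,160),(370,181)],38),'endledge':([(180,262),(302,272)],30),'sllip':([(105,513),(312,533)],38),'slledge':([(163,387),(286,397)],30)}
W={}
for k,(p,z) in P.items(): W[k]=ray("w",np.array(p)/4+[285-.4,110-.4],z,c); print(k,W[k][:,:2].tolist())
kp=np.array([638,194])/3.2+[285-150,240]
k=ray("w",kp,66,c)[0];print("knob",k)
for n in'LR':
    d=W[n][0]-W[n][1];print(n,np.degrees(np.arctan2(d[1],d[0])))
for n in('T','endlip','endledge','sllip','slledge'):
    d=W[n][1]-W[n][0];print(n,np.degrees(np.arctan2(d[1],d[0]))+90, np.linalg.norm(d))
E
```

```text
L [[488.42828592195127, -9.505097066843991], [501.5910173466794, -132.1006780696815]]
R [[570.1033515757706, -1.8243097840774514], [583.1203531656154, -118.26881086632116]]
T [[491.71953839701575, -2.170381347121058], [565.8645989797874, 6.405797966447011]]
endlip [[507.2893932416288, -25.445387168077552], [555.6591573630255, -20.011374985397275]]
endledge [[519.8217657903007, -47.59633148227277], [547.5782710339613, -44.224914187294864]]
sllip [[514.6952894658187, -108.63742428216526], [563.8919467058493, -103.8102271224261]]
slledge [[522.2747917814198, -77.75117249136434], [551.2055101318565, -74.31726275877028]]
knob [ 546.   -152.79   66.  ]
L 96.12820534770655
R 96.37845201129872
T 96.59794348925055 74.63940554721312
endlip 96.40991265507358 48.67404410526292
endledge 96.92545164128065 27.96050854183872
sllip 95.603948234196 49.43291328671657
slledge 96.76900976397609 29.133798247463336
```

The zoom shows sharp lip, ledge and plate edges. From them I get a holder y axis at 96.3°, a jaw gap of about 88.5 mm, and a mid-placement point near (535.5,-62.6). Next I'll look at the board.

```bash
python3 - <<'E'
from h import *
np.set_printoptions(precision=4,suppress=True)
print(rows([468,90,150],3.10,9))
E
```

```text
[[ 0.0057 -0.0021 -8.426   0.0181 -0.0016  0.0001]
 [ 0.0057 -0.0021 -8.426   0.0181  0.001   0.0001]
 [ 0.0057 -0.0021 -8.426   0.0178  0.0037  0.0001]
 [ 0.0057 -0.0021 -8.426   0.017   0.0063  0.0001]
 [ 0.0057 -0.0021 -8.426   0.0159  0.0087  0.0001]
 [ 0.0057 -0.0021 -8.426   0.0145  0.0109  0.0001]
 [ 0.0057 -0.0021 -8.426   0.0127  0.0129  0.0001]
 [ 0.0057 -0.0021 -8.426   0.0107  0.0147  0.0001]
 [ 0.0057 -0.0021 -8.426   0.0084  0.0161  0.0001]]
```

Call:
carry_out(deltas=[0,0,-8.4,0.018,-0.0015,0,-1,0,0,-8.4,0.018,0.001,0,-1,0,0,-8.4,0.018,0.0035,0,-1,0,0,-8.4,0.017,0.0065,0,-1,0,0,-8.4,0.016,0.0085,0,-1,0,0,-8.4,0.0145,0.011,0,-1,0,0,-8.4,0.0125,0.013,0,-1,0,0,-8.4,0.0105,0.0145,0,-1,0,0,-8.4,0.0085,0.016,0,-1,0,0,0,0,0,0,-1,0,0,0,0,0,0,-1])

```text
clock: 4.03
eef_pos: [469.1, 88.6, 151.0]
tool_rot: [-3.141, 0.001, 3.093]
force: [0.6, -0.2, -0.0]
width: 85.2
gripper_force: 0.0
```

```bash
python3 - <<'E'
from h import *
import pickle
np.set_printoptions(precision=4,suppress=True)
s=ctrl.read_state();print(s['eef_pos'],s['tool_rot'],s['qpos'],s['clock'])
c=ctrl.calibration("wrist");im=ctrl.get_image("wrist")[:,:,::-1]
pickle.dump(c,open("c2.pkl","wb"));cv2.imwrite("pics/w2.png",im)
p=proj("w",[463,90,22],c)[0].astype(int);print(p)
x0,y0=p-[65,50];print(x0,y0)
a=cv2.resize(im[max(y0,0):y0+100,x0:x0+130],(780,600),interpolation=cv2.INTER_CUBIC)
cv2.imwrite("pics/z3.png",np.clip(a*1.5,0,255).astype(np.uint8))
E
```

```text
[469.065   88.5852 150.9508] [-3.1414  0.0013  3.0925] [-0.2381  0.5093 -0.0111  2.0705  0.0112  0.5606  1.2645] 4.025
[321 185]
256 135
```

View pics/z3.png

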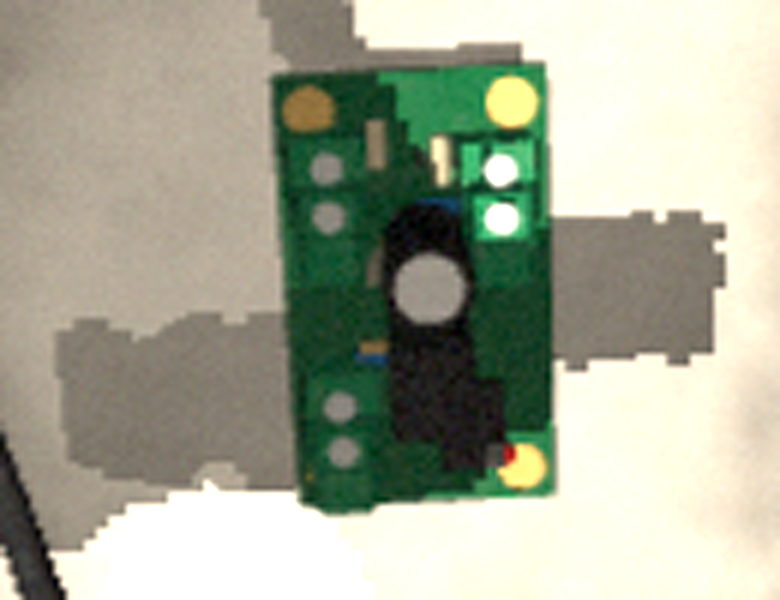

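The crop shows the board with corners at crop pixels (275,75), (545,62), (553,495) and (302,505), at 6x from origin (256,135).

```bash
python3 - <<'E'
from h import *
import pickle
np.set_printoptions(precision=3,suppress=True)
c=pickle.load(open("c2.pkl","rb"))
W=ray("w",np.array([(275,75),(545,62),(553,495),(302,505)])/6+[256-.42,135-.42],24,c)[:,:2]
print(W,[np.linalg.norm(W[i]-W[i-1]) for i in range(4)])
for a,b in((3,0),(2,1),(0,1),(3,2)):
    d=W[b]-W[a];print(np.degrees(np.arctan2(d[1],d[0])))
print(W.mean(0))
E
```

```text
[[425.422  73.565]
 [425.504 114.379]
 [495.426 114.084]
 [495.117  73.181]] [np.float64(69.69550390632195), np.float64(40.81433021205242), np.float64(69.92197212851133), np.float64(40.90363098194229)]
179.68435345504287
179.7576632382571
89.88476984922723
89.56718651873102
[460.367  93.802]
```

```bash
python3 - <<'E'
from h import *
np.set_printoptions(precision=4,suppress=True)
print(rows([460.4,93.8,45],3.137,3))
E
```

```text
[[-0.0074  0.0211 -0.8573  0.003   0.0017  0.0353]
 [-0.0074  0.0211 -0.8573  0.003   0.0018  0.0353]
 [-0.0074  0.0211 -0.8573  0.0029  0.0018  0.0353]]
```

Call:
carry_out(deltas=[0,0,-0.86,0.003,0.0017,0.035,-1,0,0,-0.86,0.003,0.0018,0.035,-1,0,0,-0.86,0.003,0.0018,0.035,-1,0,0,0,0,0,0,-1,0,0,0,0,0,0,-1])

```text
clock: 4.7
eef_pos: [460.7, 94.0, 46.1]
tool_rot: [-3.141, 0.001, 3.138]
force: [1.0, 0.4, -0.6]
width: 85.4
gripper_force: 0.0
```

```bash
python3 - <<'E'
from h import *
np.set_printoptions(precision=4,suppress=True)
s=ctrl.read_state();print(s['eef_pos'],s['tool_rot'],s['force'])
print(rows([460.4,93.8,4],3.137,3))
E
```

```text
[460.7277  93.9553  46.1139] [-3.1414  0.0012  3.1379] [ 0.9989  0.447  -0.594 ]
[[-0.0037  0.0229  0.0181  0.0001 -0.      0.014 ]
 [-0.0037  0.0229  0.0181  0.0001 -0.0001  0.014 ]
 [-0.0037  0.0229  0.0181  0.0001 -0.0001  0.014 ]]
```

Call:
carry_out(deltas=[0,0,0,0,0,0.014,-1,0,0,0,0,0,0.014,-1,0,0,0,0,0,0.014,-1,0,0,0,0,0,0,-1,0,0,0,0,0,0,1,0,0,0,0,0,0,1,0,0,0,0,0,0,1,0,0,0,0,0,0,1,0,0,0,0,0,0,1,0,0,0,0,0,0,1,0,0,0,0,0,0,1])

```text
clock: 6.08
eef_pos: [460.5, 94.4, 5.7]
tool_rot: [-3.141, -0.0, 3.14]
force: [-0.6, 0.2, 6.4]
width: 39.2
gripper_force: 59.4
```

Call:
carry_out(deltas=[0,0,0,0,0,-0.01,1,0,0,0,0,0,-0.02,1,0,0,0,0,0,-0.03,1,0,0,0,0,0,-0.03,1,0,0,0,0,0,-0.03,1,0,0,0,0,0,0,1,0,0,0,0,0,0,1])

```text
clock: 6.95
eef_pos: [460.0, 94.1, 124.7]
tool_rot: [-3.141, -0.002, 3.139]
force: [0.8, -0.0, -0.6]
width: 39.5
gripper_force: 60.3
```

```bash
python3 - <<'E'
from h import *
s=ctrl.read_state();print(s['eef_pos'],s['tool_rot'],s['force'],s['width'])
a=ctrl.get_image("wrist")[:,:,::-1];b=ctrl.get_image("side")[:,:,::-1];t=ctrl.get_image("top")[:,:,::-1]
p=proj("side",s['eef_pos'])[0].astype(int);q=proj("top",s['eef_pos'])[0].astype(int);print(p,q)
o=np.zeros((600,800,3),np.uint8)
o[:300,:400]=cv2.resize(a[100:400,120:520],(400,300))
x,y=max(p[0]-50,0),p[1]-60;o[:300,400:]=cv2.resize(b[y:y+75,x:x+100],(400,300),interpolation=2)
cw=a[130:280,220:420];o[300:,:400]=cv2.resize(cw,(400,300),interpolation=2)
x,y=q[0]-50,q[1]-50;o[300:,400:]=cv2.resize(t[y:y+75,x:x+100],(400,300),interpolation=2)
cv2.imwrite("pics/z4.png",np.clip(o*1.4,0,255).astype(np.uint8))
np.set_printoptions(precision=4,suppress=True)
E
```

```text
[460.01238452  94.09718136 124.72323635] [-3.14053779e+00 -1.99864270e-03  3.13936120e+00] [ 0.7937862  -0.00493957 -0.57992762] 39.485649074698514
[300 234] [245 233]
```

View pics/z4.png

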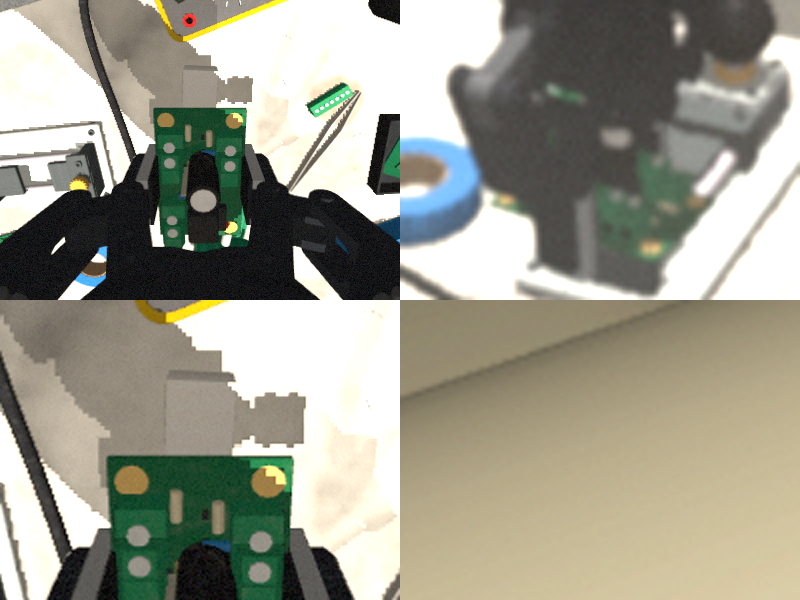

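The board is held by its long edges and the carton is left behind. Its upper corners in full-image pixels are about (273.5,208.5) and (366,208). I'll check the board's pose in the tool frame.

```bash
python3 - <<'E'
from h import *
np.set_printoptions(precision=4,suppress=True)
c=ctrl.calibration("wrist");s=ctrl.read_state();R=Ro.from_euler('xyz',s['tool_rot']).as_matrix()
for h in (14,18.3,22):
    W=ray("w",[[273.5,208.5],[366,208]],s['eef_pos'][2]+h,c); T=(W-s['eef_pos'])@R;print(h,T,np.linalg.norm(T[1]-T[0]))
u=np.array([-.1097,.994]);v=np.array([.994,.1097])
tgt=u*-121+v*525.4;print(tgt)
print(rows([*tgt,130],1.681,10))
E
```

```text
14 [[ 33.287  -21.9593 -13.856 ]
 [ 33.5045  20.8001 -13.908 ]] 42.759935048706836
18.3 [[ 34.7881 -21.2467 -18.1516]
 [ 34.9983  20.0878 -18.2019]] 41.335097685095555
22 [[ 36.0797 -20.6336 -21.8479]
 [ 36.2837  19.4749 -21.8966]] 40.10907483733701
[535.5213 -62.6376]
[[-0.0205 -0.0113  8.3577 -0.0076 -0.0157 -0.0006]
 [-0.0205 -0.0113  8.3577 -0.0098 -0.0144 -0.0006]
 [-0.0205 -0.0113  8.3577 -0.0118 -0.0128 -0.0006]
 [-0.0205 -0.0113  8.3577 -0.0135 -0.011  -0.0006]
 [-0.0205 -0.0113  8.3577 -0.015  -0.0089 -0.0006]
 [-0.0205 -0.0113  8.3577 -0.0161 -0.0066 -0.0006]
 [-0.0205 -0.0113  8.3577 -0.0169 -0.0042 -0.0006]
 [-0.0205 -0.0113  8.3577 -0.0173 -0.0017 -0.0006]
 [-0.0205 -0.0113  8.3577 -0.0174  0.0008 -0.0006]
 [-0.0205 -0.0113  8.3577 -0.0171  0.0034 -0.0006]]
```

Call:
carry_out(deltas=[0,0,8.36,-0.0076,-0.0157,0,1,0,0,8.36,-0.0098,-0.0144,0,1,0,0,8.36,-0.0118,-0.0128,0,1,0,0,8.36,-0.0135,-0.011,0,1,0,0,8.36,-0.015,-0.0089,0,1,0,0,8.36,-0.0161,-0.0066,0,1,0,0,8.36,-0.0169,-0.0042,0,1,0,0,8.36,-0.0173,-0.0017,0,1,0,0,8.36,-0.0174,0.0008,0.02,1,0,0,8.36,-0.0171,0.0034,0.03,1,0,0,0,0,0,0.025,1,0,0,0,0,0,0,1])

```text
clock: 8.6
eef_pos: [533.7, -62.3, 47.4]
tool_rot: [-3.134, -0.0, 1.681]
force: [-0.4, 0.5, -0.4]
width: 39.6
gripper_force: 60.4
```

```bash
python3 - <<'E'
from h import *
np.set_printoptions(precision=4,suppress=True)
s=ctrl.read_state();print(s['eef_pos'],s['tool_rot'],s['force'],s['qpos'])
print(rows([535.5,-62.6,40],1.681,2))
E
```

```text
[533.749  -62.2779  47.4395] [-3.1342 -0.0003  1.6808] [-0.4188  0.4682 -0.3967] [ 0.069   0.75   -0.0087  1.9649  0.0165  0.4341  0.1576]
[[-0.2131 -0.0085 -0.0044 -0.0003  0.0009  0.0037]
 [-0.2131 -0.0085 -0.0044 -0.0003  0.0009  0.0037]]
```

Call:
carry_out(deltas=[0,0,0,0,0.001,0.0035,1,0,0,0,0,0.0005,0.0035,1,0,0,0,0,0,0,1,0,0,0,0,0,0,1])

```text
clock: 9.1
eef_pos: [537.7, -62.4, 43.2]
tool_rot: [-3.141, 0.001, 1.681]
force: [-0.5, -0.7, -0.6]
width: 39.3
gripper_force: 60.4
```

```bash
python3 - <<'E'
from h import *
import pickle
s=ctrl.read_state();print(s['eef_pos'],s['tool_rot'],s['force'])
c=ctrl.calibration("wrist");pickle.dump(c,open("c3.pkl","wb"))
a=ctrl.get_image("wrist")[:,:,::-1]
cv2.imwrite("pics/w3.png",a)
b=np.clip(cv2.resize(a[140:365,220:420],(533,600),interpolation=cv2.INTER_CUBIC)*1.6,0,255).astype(np.uint8)
# overlay where the end lip edge / plate corner are expected
cv2.imwrite("pics/z5.png",b)
E
```

```text
[537.65490711 -62.39769905  43.24381983] [-3.14055995e+00  7.03890088e-04  1.68051518e+00] [-0.51237776 -0.66005838 -0.55895786]
```

View pics/z5.png

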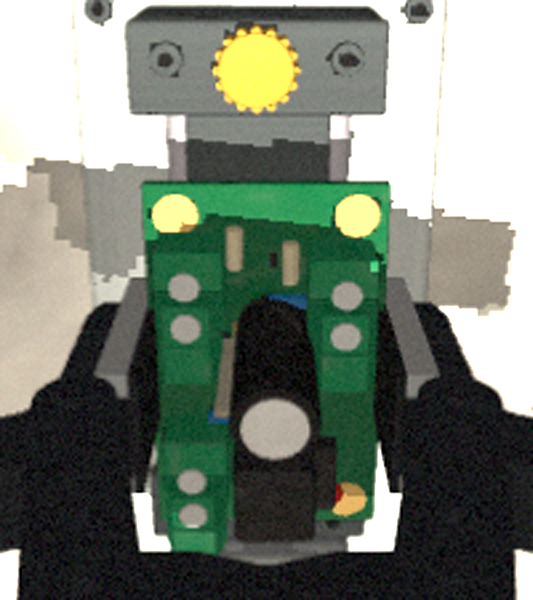

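The board hangs centred over the gap. The end-jaw lip edge runs from (128,110) to (386,115) in crop pixels, and the board's near end edge from (143,182) to (389,183).

```bash
python3 - <<'E'
from h import *
import pickle
np.set_printoptions(precision=4,suppress=True)
c=pickle.load(open("c3.pkl","rb"));s=ctrl.read_state()
f=lambda p:np.array(p,float)/[533/200,600/225]+[220-.3,140-.3]
u=np.array([-.1097,.994]);v=np.array([.994,.1097])
for n,p,z in(("lip",[(129,110),(386,115)],38),("rods",[(169,130),(351,130)],22),("board",[(143,182),(389,183)],61.5),("tip",[(110,375),(425,375)],50)):
    W=ray("w",f(p),z,c)[:,:2];d=W[1]-W[0];print(n,W@u,W@v,(W@v).mean(),np.degrees(np.arctan2(d[1],d[0])),np.linalg.norm(d))
e=s['eef_pos'][:2];print("tcp",e@u,e@v)
E
```

```text
lip [-80.1764 -81.22  ] [500.595  550.3528] 525.4738898851256 5.096287695460958 49.766922297534286
rods [-88.6102 -88.6452] [506.1126 545.4136] 525.7631115236079 6.246762200810749 39.29956515674694
board [-86.731  -86.9398] [506.5361 547.743 ] 527.1395247560622 6.007421393399991 41.2059567448458
tip [-131.488 -131.514] [495.9272 558.7642] 527.345702771029 6.274069489480635 62.83489596481995
tcp -121.03366477672996 527.5412101027348
```

Call:
carry_out(deltas=[0,0,0,0,-0.0018,0.008,1,0,0,0,0,0,0.008,1,0,0,0,0,0,0.007,1,0,0,0,0,0,0.004,1,0,0,0,0,0,0,1,0,0,0,0,0,0,1])

```text
clock: 9.9
eef_pos: [535.6, -62.6, 15.8]
tool_rot: [-3.14, 0.001, 1.68]
force: [0.1, 0.1, -1.2]
width: 39.4
gripper_force: 60.5
```

Call:
carry_out(deltas=[0,0,0,0,0,0.0015,1,0,0,0,0,0,0,1,0,0,0,0,0,0,1])

```text
clock: 10.28
eef_pos: [535.6, -62.7, 14.4]
tool_rot: [-3.14, 0.001, 1.68]
force: [1.0, 0.1, -0.6]
width: 39.6
gripper_force: 60.5
```

Call:
carry_out(deltas=[0,0,0,0,0,0.0007,1,0,0,0,0,0,0.0006,1,0,0,0,0,0,0,1])

```text
clock: 10.65
eef_pos: [535.7, -62.7, 13.7]
tool_rot: [-3.14, 0.001, 1.68]
force: [-0.7, 0.3, 7.0]
width: 39.4
gripper_force: 60.9
```

Call:
carry_out(deltas=[0,0,0,0,0,0,0,0,0,0,0,0,0,-0.2,0,0,0,0,0,0,-0.4,0,0,0,0,0,0,-0.4,0,0,0,0,0,0,-0.4,0,0,0,0,0,-0.02,-0.4,0,0,0,0,0,-0.035,-0.4,0,0,0,0,0,-0.035,-0.4,0,0,0,0,0,-0.025,-0.4,0,0,0,0,0,0,-0.4,0,0,0,0,0,0,-0.4])

```text
clock: 12.02
eef_pos: [535.2, -62.5, 127.4]
tool_rot: [-3.139, 0.0, 1.681]
force: [-0.1, 0.4, -0.2]
width: 59.8
gripper_force: 0.0
```

```bash
python3 - <<'E'
from h import *
import pickle
s=ctrl.read_state();print(s['eef_pos'],s['tool_rot'],s['force'],s['width'],s['qpos'],s['torque'])
c=ctrl.calibration("wrist");pickle.dump(c,open("c4.pkl","wb"))
a=ctrl.get_image("wrist")[:,:,::-1]
cv2.imwrite("pics/w4.png",a)
p=proj("w",[537,-62,30],c)[0].astype(int);k=proj("w",[545,-152,66],c)[0].astype(int);print(p,k)
x0,y0=p[0]-80,p[1]-75;print(x0,y0)
b=np.clip(cv2.resize(a[y0:y0+150,x0:x0+160],(640,600),interpolation=cv2.INTER_CUBIC)*1.5,0,255).astype(np.uint8)
cv2.imwrite("pics/z6.png",b)
E
```

```text
[535.21781827 -62.46432711 127.4137266 ] [-3.13880573e+00  3.96239011e-04  1.68053180e+00] [-0.09809111  0.44549996 -0.21241927] 59.756034697662145 [ 0.07063499  0.61591932 -0.01067221  1.92463542  0.01238544  0.60377896
  0.16144519] [ 0.01622723  0.03699085 -0.02570784]
[322 200] [320 316]
242 125
```

View pics/z6.png

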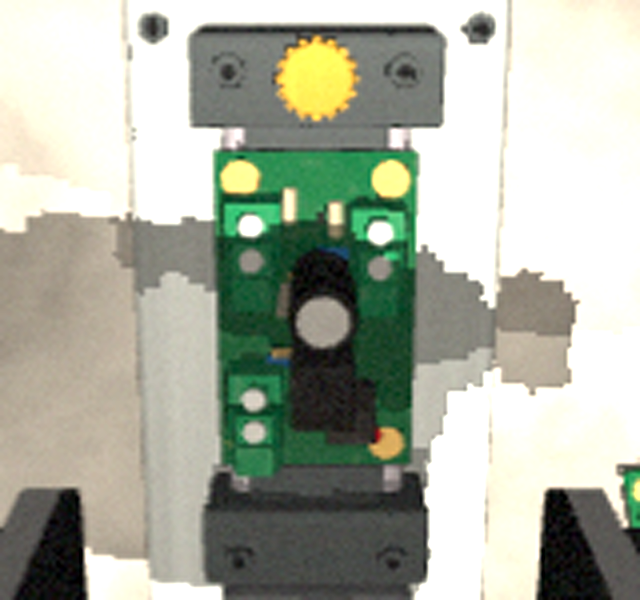

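The board lies square and flat on both ledges, with its edges at crop x 218–415 between jaw lips at y 127 and 475. Now I'll locate the knob.

```bash
python3 - <<'E'
from h import *
import pickle
np.set_printoptions(precision=4,suppress=True)
u=np.array([-.1097,.994]);v=np.array([.994,.1097])
for n,cf in(("w4","c4"),("w1","c1")):
    c=pickle.load(open(cf+".pkl","rb"));im=cv2.imread(f"pics/{n}.png")
    k=proj("w",[545,-152,66],c)[0].astype(int);x0,y0=k-45
    g=cv2.cvtColor(im[y0:y0+90,x0:x0+90],6)
    r=cv2.HoughCircles(cv2.GaussianBlur(g,(3,3),0),cv2.HOUGH_GRADIENT,1,20,param1=100,param2=12,minRadius=16,maxRadius=32)
    print(n,x0,y0,None if r is None else r[0][:3])
    for q in ([] if r is None else r[0][:2]):
        W=ray("w",q[:2]+[x0,y0],66,c)[0];print(W,W[:2]@u,W[:2]@v)
for n in("top",):
    c=ctrl.calibration(n);im=cv2.imread("pics/top0.png");x0,y0=350,160
    g=cv2.cvtColor(cv2.resize(im[y0:y0+50,x0:x0+50],None,fx=4,fy=4,interpolation=2),6)
    r=cv2.HoughCircles(g,cv2.HOUGH_GRADIENT,1,60,param1=100,param2=15,minRadius=30,maxRadius=60);print(r)
    W=ray(n,r[0][0][:2]/4+[x0-.4,y0-.4],66,c)[0];print(W,W[:2]@u,W[:2]@v)
E
```

```text
w4 275 271 [[45.5 46.5 24.3]
 [50.5 26.5 20.2]]
[ 545.0819 -152.522    66.    ] -211.4023598740865 525.0797047839411
[ 546.9603 -132.3482   66.    ] -191.5556070421758 529.1599195430526
w1 288 254 [[46.5 46.5 22.8]
 [47.5 26.5 20.2]]
[ 546.0776 -152.6363   66.    ] -211.62515067222975 526.0569684252855
[ 542.3569 -131.9306   66.    ] -190.6355675182488 524.6300031849307
[[[ 99.5  97.5  40.7]
  [  8.5 138.5  41.2]]]
[ 545.5273 -151.7243   66.    ] -210.658264599958 525.610009539869
```

```bash
python3 - <<'E'
from h import *
np.set_printoptions(precision=4,suppress=True)
print(rows([545.5,-152.2,120],2.85,8))
E
```

```text
[[-0.0235 -0.0134 -8.376  -0.0113  0.0001  0.0009]
 [-0.0235 -0.0134 -8.376  -0.0112 -0.0016  0.0009]
 [-0.0235 -0.0134 -8.376  -0.0108 -0.0032  0.0009]
 [-0.0235 -0.0134 -8.376  -0.0103 -0.0047  0.0009]
 [-0.0235 -0.0134 -8.376  -0.0095 -0.0062  0.0009]
 [-0.0235 -0.0134 -8.376  -0.0085 -0.0075  0.0009]
 [-0.0235 -0.0134 -8.376  -0.0073 -0.0086  0.0009]
 [-0.0235 -0.0134 -8.376  -0.0059 -0.0096  0.0009]]
```

Call:
carry_out(deltas=[0,0,-8.4,-0.0113,0.0001,0,-0.5,0,0,-8.4,-0.0112,-0.0016,0,-0.5,0,0,-8.4,-0.0108,-0.0032,0,-0.5,0,0,-8.4,-0.0103,-0.0047,0,-0.5,0,0,-8.4,-0.0095,-0.0062,0,-0.5,0,0,-8.4,-0.0085,-0.0075,0,-0.5,0,0,-8.4,-0.0073,-0.0086,0,-0.5,0,0,-8.4,-0.0059,-0.0096,0,-0.5,0,0,0,0,0,0,-0.5,0,0,0,0,0,0,-0.5])

```text
clock: 13.32
eef_pos: [545.9, -151.6, 127.3]
tool_rot: [-3.141, -0.003, 2.851]
force: [0.3, 0.8, -0.5]
width: 63.7
gripper_force: 0.0
```

```bash
python3 - <<'E'
from h import *
np.set_printoptions(precision=4,suppress=True)
s=ctrl.read_state();print(s['eef_pos'],s['tool_rot'],s['qpos'],s['width'],s['torque'])
print(rows([545.5,-152.2,46],2.85,4))
E
```

```text
[ 545.9289 -151.6363  127.3073] [-3.1409 -0.003   2.8513] [ 0.4529  0.6692 -0.3605  1.8419  0.3487  0.696   1.1731] 63.743540791707424 [ 0.028  -0.0261 -0.0911]
[[-0.0093 -0.0425  0.018   0.     -0.0002  0.0203]
 [-0.0093 -0.0425  0.018   0.     -0.0002  0.0203]
 [-0.0093 -0.0425  0.018   0.     -0.0002  0.0203]
 [-0.0093 -0.0425  0.018   0.     -0.0002  0.0203]]
```

Call:
carry_out(deltas=[0,0,0,0,0,0.02,-0.5,0,0,0,0,0,0.02,-0.5,0,0,0,0,0,0.02,-0.5,0,0,0,0,0,0.021,-0.5,0,0,0,0,0,0,-0.5,0,0,0,0,0,0,-0.5,0,0,0,0,0,0,1,0,0,0,0,0,0,1,0,0,0,0,0,0,1,0,0,0,0,0,0,1,0,0,0,0,0,0,1])

```text
clock: 14.7
eef_pos: [547.1, -151.9, 48.4]
tool_rot: [-3.141, 0.0, 2.853]
force: [-0.0, 0.5, 5.0]
width: 37.3
gripper_force: 59.3
```

```bash
cat > m.py <<'E'
from h import *
np.set_printoptions(precision=3,suppress=True)
L=[]
for i in range(8):
    im=ctrl.get_image("wrist");s=ctrl.read_state();L.append(np.r_[s['force'],s['torque']])
L=np.array(L);print(s['eef_pos'],s['tool_rot'],s['width'],s['gripper_force'],s['qpos'],s['clock']);print("mean",L.mean(0),"sd",L.std(0))
E
python3 m.py
```

```text
[ 547.152 -151.835   48.382] [-3.141  0.001  2.853] 37.34418754638015 59.31851148605347 [ 0.408  0.787 -0.293  1.883  0.416  0.531  1.117] 15.1
mean [-1.094  1.283  5.663  0.438  0.153  0.002] sd [0.629 0.371 0.721 0.034 0.034 0.024]
```

Call:
carry_out(deltas=[0,0,8,0,0,0,1,0,0,8,0,0,0,1,0,0,8,0,0,0,1,0,0,0,0,0,0,1])

```text
clock: 15.6
eef_pos: [546.8, -152.5, 48.4]
tool_rot: [-3.14, 0.001, 2.432]
force: [-1.4, 0.8, 6.3]
width: 37.5
gripper_force: 59.7
```

```bash
python3 m.py
```

```text
[ 546.79  -152.469   48.367] [-3.141  0.     2.433] 37.37260600736668 59.72685635089874 [ 0.34   0.777 -0.185  1.885  0.272  0.504  0.831] 16.0
mean [-1.72   0.605  5.885  0.237  0.189 -0.275] sd [0.773 0.609 0.383 0.023 0.027 0.02 ]
```

Call:
carry_out(deltas=[0,0,9,0,0,0,1,0,0,9,0,0,0,1,0,0,9,0,0,0,1,0,0,9,0,0,0,1,0,0,9,0,0,0,1,0,0,9,0,0,0,1,0,0,9,0,0,0,1,0,0,9,0,0,0,1,0,0,9,0,0,0,1,0,0,0,0,0,0,1])

```text
clock: 17.25
eef_pos: [544.7, -152.7, 48.3]
tool_rot: [-3.139, 0.002, 1.018]
force: [-5.8, -0.5, 9.6]
width: 37.4
gripper_force: 60.1
```

```bash
python3 m.py; python3 - <<'E'
from h import *
cv2.imwrite("pics/w5.png",ctrl.get_image("top")[:,:,::-1])
E
```

```text
[ 544.727 -152.777   48.298] [-3.139  0.002  1.019] 37.34901332508779 60.11583745479584 [ 0.116  0.78   0.169  1.893 -0.251  0.492 -0.093] 17.65
mean [-5.488  0.069  9.659 -0.104  0.944 -0.254] sd [0.569 0.329 0.392 0.02  0.019 0.02 ]
```

Call:
carry_out(deltas=[0,0,6,0,0,0,1,0,0,6,0,0,0,1,0,0,5,0,0,0,1,0,0,0,0,0,0,1])

```text
clock: 18.2
eef_pos: [544.4, -152.4, 48.3]
tool_rot: [-3.139, 0.003, 0.722]
force: [-6.3, 0.5, 10.8]
width: 37.6
gripper_force: 60.2
```

```bash
python3 m.py
```

```text
[ 544.336 -152.439   48.293] [-3.138  0.003  0.723] 37.225838051444185 60.201507210731506 [ 0.069  0.788  0.244  1.895 -0.36   0.505 -0.287] 18.6
mean [-6.056  0.889 10.837 -0.06   1.115 -0.163] sd [0.336 0.489 0.378 0.035 0.027 0.029]
```

Call:
carry_out(deltas=[0,0,2,0,0,0,1,0,0,2,0,0,0,1])

```text
clock: 18.85
eef_pos: [544.3, -152.4, 48.3]
tool_rot: [-3.139, 0.003, 0.654]
force: [-6.9, 0.2, 10.5]
width: 37.1
gripper_force: 60.2
```

```bash
sed -i 's/^L=\[\]/s=ctrl.read_state();print("now",s["torque"],s["tool_rot"][2]);L=[]/' m.py; python3 m.py
```

```text
now [-0.085  1.284  0.291] 0.6535006695678298
[ 544.314 -152.368   48.325] [-3.138  0.003  0.654] 37.655175184657296 60.21774888038635 [ 0.057  0.79   0.261  1.896 -0.385  0.509 -0.333] 19.25
mean [-6.573  0.821 11.126 -0.081  1.19   0.079] sd [0.61  0.281 0.286 0.024 0.036 0.031]
```

Call:
carry_out(deltas=[0,0,2,0,0,0,1,0,0,2,0,0,0,1])

```text
clock: 19.5
eef_pos: [544.2, -152.3, 48.3]
tool_rot: [-3.139, 0.003, 0.584]
force: [-6.6, 0.8, 11.1]
width: 37.2
gripper_force: 60.2
```

```bash
python3 m.py
```

```text
now [-0.014  1.192  0.293] 0.5837619945232784
[ 544.243 -152.277   48.301] [-3.138  0.003  0.584] 37.51907132883231 60.23741662502289 [ 0.046  0.793  0.279  1.896 -0.41   0.513 -0.379] 19.9
mean [-6.88   0.855 11.145 -0.06   1.246  0.068] sd [0.445 0.438 0.294 0.039 0.028 0.032]
```

Call:
carry_out(deltas=[0,0,2,0,0,0,1,0,0,2,0,0,0,1])

```text
clock: 20.15
eef_pos: [544.2, -152.2, 48.3]
tool_rot: [-3.139, 0.004, 0.514]
force: [-6.5, 0.8, 11.3]
width: 37.7
gripper_force: 60.2
```

```bash
python3 m.py
```

```text
now [-0.002  1.26   0.307] 0.5139191137865238
[ 544.182 -152.203   48.316] [-3.138  0.003  0.514] 37.34285953539886 60.257495641708374 [ 0.035  0.795  0.297  1.896 -0.435  0.518 -0.426] 20.55
mean [-6.781  0.855 11.922 -0.013  1.294  0.051] sd [0.297 0.537 0.281 0.021 0.025 0.038]
```

Call:
carry_out(deltas=[0,0,2,0,0,0,1,0,0,2,0,0,0,1])

```text
clock: 20.8
eef_pos: [544.1, -152.1, 48.3]
tool_rot: [-3.139, 0.004, 0.444]
force: [-6.5, 0.6, 11.3]
width: 37.6
gripper_force: 60.3
```

```bash
python3 m.py
```

```text
now [0.034 1.376 0.383] 0.44434314416088627
[ 544.102 -152.105   48.29 ] [-3.139  0.004  0.445] 37.18806378317917 60.27685761451721 [ 0.024  0.798  0.314  1.897 -0.459  0.523 -0.473] 21.2
mean [-6.945  0.881 11.76   0.011  1.326  0.132] sd [0.515 0.743 0.47  0.037 0.019 0.032]
```

Call:
carry_out(deltas=[0,0,1.5,0,0,0,1,0,0,2,0,0,0,1])

```text
clock: 21.45
eef_pos: [544.1, -152.0, 48.3]
tool_rot: [-3.139, 0.004, 0.384]
force: [-7.1, 1.1, 12.4]
width: 37.5
gripper_force: 60.3
```

```bash
python3 m.py
```

```text
now [0.036 1.392 0.414] 0.3836896737151114
[ 544.07  -151.979   48.296] [-3.139  0.004  0.384] 37.46445765649085 60.29328525066376 [ 0.015  0.801  0.33   1.897 -0.481  0.527 -0.514] 21.85
mean [-7.013  1.238 11.66   0.036  1.372  0.187] sd [0.365 0.45  0.469 0.027 0.015 0.034]
```

Call:
carry_out(deltas=[0,0,2,0,0,0,1])

```text
clock: 21.98
eef_pos: [544.1, -152.0, 48.3]
tool_rot: [-3.139, 0.004, 0.349]
force: [-7.4, 0.8, 12.3]
width: 37.5
gripper_force: 60.3
```

```bash
python3 m.py
```

```text
now [-0.019  1.437  0.432] 0.3490734241538114
[ 544.079 -151.942   48.313] [-3.139  0.004  0.349] 37.616911904245626 60.30174136161804 [ 0.009  0.802  0.339  1.897 -0.493  0.53  -0.537] 22.375
mean [-6.988  0.871 12.462  0.05   1.39   0.239] sd [0.324 0.325 0.385 0.022 0.038 0.033]
```

Call:
carry_out(deltas=[0,0,0,0,0,0,-0.1,0,0,0,0,0,0,-0.4,0,0,0,0,0,0,-0.5,0,0,0,0,0,0,-0.5,0,0,0,0,0,0,-0.5,0,0,0,0,0,-0.02,-0.5,0,0,0,0,0,-0.035,-0.5,0,0,0,0,0,-0.035,-0.5,0,0,0,0,0,-0.03,-0.5,0,0,0,0,0,0,-0.5,0,0,0,0,0,0,-0.5])

```text
clock: 23.75
eef_pos: [546.0, -151.9, 166.4]
tool_rot: [-3.141, 0.003, 0.349]
force: [0.8, -0.2, -0.6]
width: 63.9
gripper_force: 0.0
```

```bash
python3 - <<'E'
from h import *
s=ctrl.read_state();print(s['eef_pos'],s['force'],s['width'])
c=ctrl.calibration("wrist");a=ctrl.get_image("wrist")[:,:,::-1]
p=proj("w",[537,-55,35],c)[0].astype(int);print(p)
x0,y0=np.clip(p-[80,60],0,[480,280]);print(x0,y0)
cv2.imwrite("pics/z7.png",np.clip(cv2.resize(a[y0:y0+120,x0:x0+160],(800,600),interpolation=cv2.INTER_CUBIC)*1.5,0,255).astype(np.uint8))
E
```

```text
[ 546.01755375 -151.92227877  166.4054226 ] [ 0.79595293 -0.1772887  -0.56331629] 63.91271268878268
[219 165]
139 105
```

View pics/z7.png

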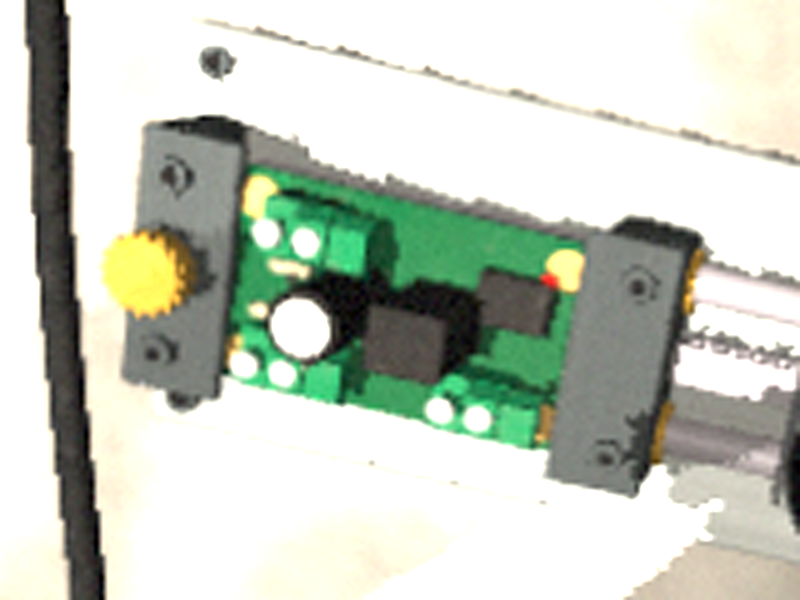

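The board sits square under both lips, clamped between the end jaw at (185,260) and the sliding jaw at (625,360). The gripper is clear, so I'm handing the job in.

```bash
python3 -c "
from cell import ctrl
print(ctrl.finish_job())"
```

```text
the job is handed in; nothing more can be done
None
```

The relay board is clamped square and centred in the holder at an estimated 20 N (judged from knob torque, not measured directly), the gripper is clear, and the job was handed in at about 24 s; no verdict was returned.

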